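# Plug the frame tubes with their heat sinks

## Task

Four frame tubes stand clamped upright for welding, and the brass heat-sink plugs for them were left nested in two pairs on the welding blanket. Take the pairs apart and put each plug into the tube whose bore it fits, nose down, right home so that its collar sits flat on the tube's rim. Do not disturb the round tin or the caliper.

Things in the scene. Friction and masses are not known exactly. Their poses are not given: they have to be found in the camera images.
- plug_a: Brass heat-sink plug, largest of four, loose, 40 mm high: round grip collar 64 mm across, 24 to 40 mm above the origin; below it a shank 47 mm across, its lower 15 mm tapering to a 35 mm nose; 31 mm hole through the collar. Origin: centre of the nose's underside, z up its axis. Starts nose down on the table with plug_c in its hole.
- plug_b: Brass heat-sink plug, second largest of four, loose, 40 mm high: round grip collar 52 mm across, 24 to 40 mm above the origin; below it a shank 37 mm across, its lower 15 mm tapering to a 27 mm nose; 21 mm hole through the collar. Origin: centre of the nose's underside, z up its axis. Starts nose down on the table with plug_d in its hole.
- plug_c: Brass heat-sink plug, second smallest of four, loose, 40 mm high: round grip collar 42 mm across, 24 to 40 mm above the origin; below it a shank 28 mm across, its lower 15 mm tapering to a 17 mm nose; 14 mm hole through the collar. Origin: centre of the nose's underside, z up its axis. Starts in plug_a's hole, collar on collar, a sliding fit: lift it straight up.
- plug_d: Brass heat-sink plug, smallest of four, loose, 40 mm high: round grip collar 32 mm across, 24 to 40 mm above the origin; below it a shank 18 mm across, its lower 15 mm tapering to a 9 mm nose; 7 mm hole through the collar. Origin: centre of the nose's underside, z up its axis. Starts in plug_b's hole, collar on collar, a sliding fit: lift it straight up.
- tube_a: Upright head tube, steel, 56 mm outside, 50 mm bore, clamped in a square split aluminium block (80 mm sides, 42 mm high) fixed to the table. Plug_a fits it with 1.5 mm of play all round, its collar on the rim. Origin: on the tube's axis at table height, z up; the open rim is 105 mm above it, the bore open down to 42 mm.
- tube_b: Upright bottom-bracket shell, steel, 45 mm outside, 40 mm bore, clamped in a square split aluminium block (74 mm sides, 42 mm high) fixed to the table. Plug_b fits it with 1.5 mm of play all round, its collar on the rim. Origin: on the tube's axis at table height, z up; the open rim is 80 mm above it, the bore open down to 42 mm.
- tube_c: Upright seat-tube stub, steel, 35 mm outside, 31 mm bore, clamped in a square split aluminium block (66 mm sides, 42 mm high) fixed to the table. Plug_c fits it with 1.5 mm of play all round, its collar on the rim. Origin: on the tube's axis at table height, z up; the open rim is 95 mm above it, the bore open down to 42 mm.
- tube_d: Upright stay stub, steel, 25 mm outside, 21 mm bore, clamped in a square split aluminium block (60 mm sides, 42 mm high) fixed to the table. Plug_d fits it with 1.5 mm of play all round, its collar on the rim. Origin: on the tube's axis at table height, z up; the open rim is 86 mm above it, the bore open down to 42 mm.
- flux: Bystander: round tin, 75 mm across, 48 mm high, pale lid on a green body, standing to the left of the tubes. Origin: under its middle, z up. Leave it alone.
- vernier: Bystander: steel vernier caliper, 200 x 60 x 9 mm, lying flat to the right of the plugs. Origin: underside, middle of its length along y. Leave it alone.

How it is judged:
By the outcome, as a careful person would: the job done as asked, in the order asked, and still so for the second after the job is handed in, with the robot touching nothing.
It also fails if it takes over 128 s, if anything falls off the work surface, if the arm or the gripper's body presses on something with over 40 N, if the wrist force passes 120 N, or if a joint passes its speed limit or range.

## Robot

A 7-joint arm with a two-finger parallel gripper is mounted at the origin on a cart in front of the work surface, level with it; the furniture and walls round the work are solid. World frame = base frame: x ahead of the robot, y to its left, z up, the work surface at z = 0. Lengths are in m, angles in rad, forces in N, time in s.
With the tool pointing down it reaches from about 0.425 to 0.875 m from the base axis. Payload 4.7 kg.
Tool frame: the origin (TCP) lies at the very end of the fingers, on their centre line; the grasp point (between the pads) lies 19 mm behind it; z points along the fingers, y is the line along which they close (so a half turn about z gives the same grasp; the last joint's range is limited). The gripper opens to 87 mm and grips with 3 to 60 N. Pads are 19 mm wide; open, the fingers measure 117 mm over their backs; the gripper's body (75 mm by 190 mm) begins 51 mm behind the grasp point.
Start: joints at [1.181, 0.321, -0.07, 1.45, 0.023, 1.371, -0.057], TCP at [0.255, -0.598, 0.223] pointing down, gripper open.
Joint ranges: [-2.86, 2.86], [-0.3, 2.09], [-1.38, 1.24], [0.06, 2.45], [-1.56, 4.7], [0.09, 2.05], [-2.69, 2.69]. Speed limits (rad/s): [2.57, 2.57, 3.14, 3.14, 3.14, 3.14, 3.14].

## Interface

Orientations are given as a rotation vector (axis times angle).
In Python, from bench import get_state, get_image, get_calibration, close_job gives the robot as it stands.
- The arm moves only by the shell command python3 -m crank 'ROWS' [FORCE]. ROWS is JSON, a list of rows, each a list of 5 numbers: the opening, from 0 (shut) to 1 (fully open), then the shift along the world's x, y, z in units of 0.2 m (1.0 is 0.2 m), then the turn about the world's z in units of 2 pi rad (1.0 is 2 pi rad). A call has 1 to 5 rows; each row is the pose to reach, as a shift and turn from the pose commanded when the call began, turning the shorter way round; what a row does not reach only later rows make up. A row lasts 1/8 s, in which the tool goes at most 62.5 mm and 10.7 degrees, less where a joint would pass 70% of its speed; a pose out of reach is approached as far as the arm can. A call with a number of a shift or a turn outside -1 to 1 is refused whole. A call with a gripper value outside its range is refused whole. The fingers move at their own pace and stop on an object; FORCE is the grip in N (left out, the last holds). Time passes only in rows, so rows that repeat a pose let the fingers close. It gives the time, the measured TCP pose, the force, the opening and the grip force at its end, in the units of the state.
- get_state(): the state, without advancing time (a new reading comes with each control period).
- get_image(name): name is "scene" or "top"; returns the picture (400x640x3 uint8, red, green, blue); there is no depth.
- get_calibration(name): a dict with "fovy" (degrees; the focal length in pixels is half the picture's height over the tangent of half this angle, whatever the lens; pixels are square), "cx", "cy" (the principal point, pixels), "R" (3x3) and "t" (3): a world point X has camera coordinates R X + t. Camera axes: x right, y down, z forward; pixel columns grow to the right and rows downward; lengths in m; the calibration is good to about 2 mm. A picture is of the moment at which its call begins. get_calibration takes no time and is no camera call.
- close_job(): hands the job in; it is judged then, once.
The state is a dict: "time": time; "joint_positions": joint angles; "qd": joint speeds; "joint_torque": joint torques, N m; "position": TCP position; "tool_rot": TCP orientation; "ft_force": force on the tool from outside, world axes, zero at the start; "torque": the same for the moment, N m; "grip_width": opening from 0.0 (shut) to 1.0 (fully open); "grip_force": force on a finger pad.
Only numpy, scipy, OpenCV 4.12 (cv2) and the standard library are available. Lean on these libraries where they do the work, as an engineer would, in place of code of your own. Each camera call takes 0.05 s, during which the arm holds its last target. There are 200 camera calls.

## Working session

There is one attempt and no reset: what is moved stays moved. The work goes in short steps, Python scripts to look and compute and a shell command to move; the robot and the scene stay as the last step left them, time stands still between calls to the robot, and variables do not carry over. Pictures are saved under pics/ and viewed, at most 14 in all, crops included, and the job is handed in when it is done.

```bash
mkdir -p pics
python3 - <<'E'
from bench import *
import cv2
for n in("scene","top"):
    cv2.imwrite(f"pics/{n}0.png",get_image(n)[:,:,::-1]); c=get_calibration(n); print(n,c)
s=get_state(); print(s["position"],s["tool_rot"],s["time"])
E
```

```text
scene {'fovy': 48.39686313494882, 'cx': 315.4400069864473, 'cy': 195.52292873194568, 'R': array([[-0.40574084, -0.91365321,  0.02474214],
       [-0.50886911,  0.20332935, -0.83648634],
       [ 0.75922763, -0.35198719, -0.54742892]]), 't': array([0.22149873, 0.32686439, 0.92625186])}
top {'fovy': 54.99870248747493, 'cx': 313.60943621938526, 'cy': 197.08573880780537, 'R': array([[-0.0156854 , -0.99960078, -0.02349984],
       [-0.99771505,  0.01719187, -0.06533855],
       [ 0.06571647,  0.02242128, -0.9975864 ]]), 't': array([0.0309446 , 0.53478215, 1.08668633])}
[ 0.25517302 -0.59726985  0.22154504] [-3.07607920e+00 -6.29732726e-01  6.70931523e-04] 0.1
```

View pics/scene0.png

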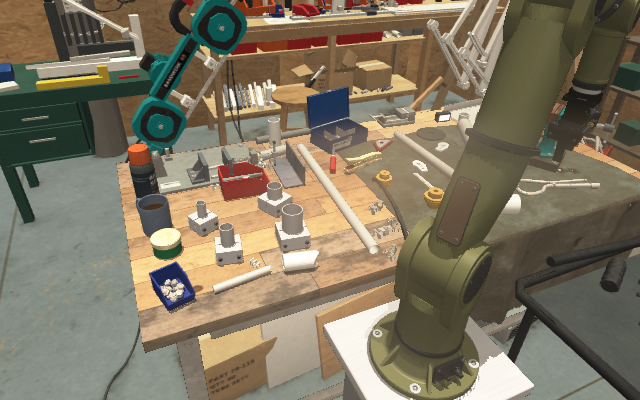

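View pics/top0.png

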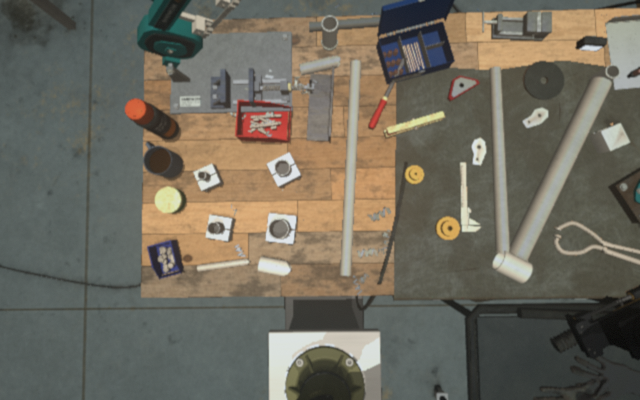

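The top view shows the tube blocks near (281,229), (283,169), (216,228) and (207,177). The plug pairs are near (448,229) and (414,174), with the caliper at (465,200) and the tin at (168,200). I'll enlarge these areas.

Run:
```python
import cv2
im=cv2.imread("pics/top0.png")
def crop(x,y,w,h,s,n,im=im):
    c=cv2.resize(im[y:y+h,x:x+w],None,fx=s,fy=s,interpolation=cv2.INTER_CUBIC)
    for i in range(0,w,10): cv2.putText(c,str(x+i),(i*s,8),0,.3,(0,0,255)); cv2.line(c,(i*s,10),(i*s,14),(0,0,255))
    for i in range(0,h,10): cv2.putText(c,str(y+i),(0,i*s+4),0,.3,(0,0,255)); cv2.line(c,(22,i*s),(26,i*s),(0,0,255))
    cv2.imwrite(n,c)
crop(188,145,115,100,6,"pics/t1.png"); crop(395,155,95,95,6,"pics/t2.png")
```

```text
(no output)
```

View pics/t1.png

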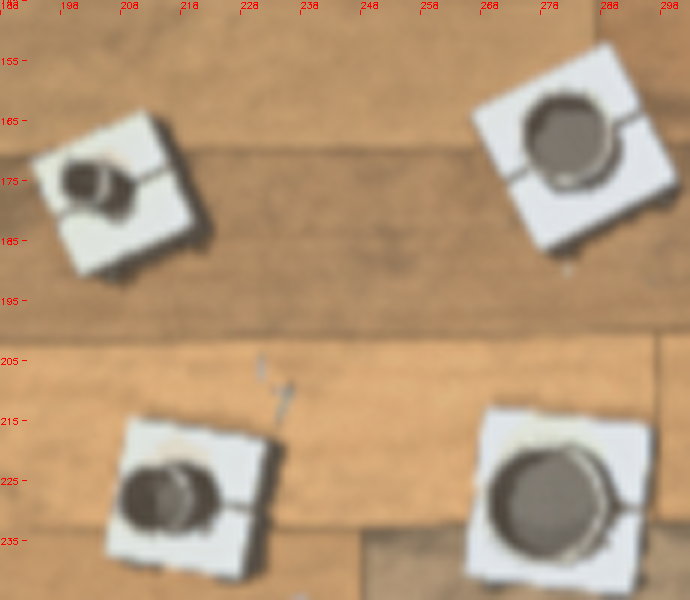

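View pics/t2.png

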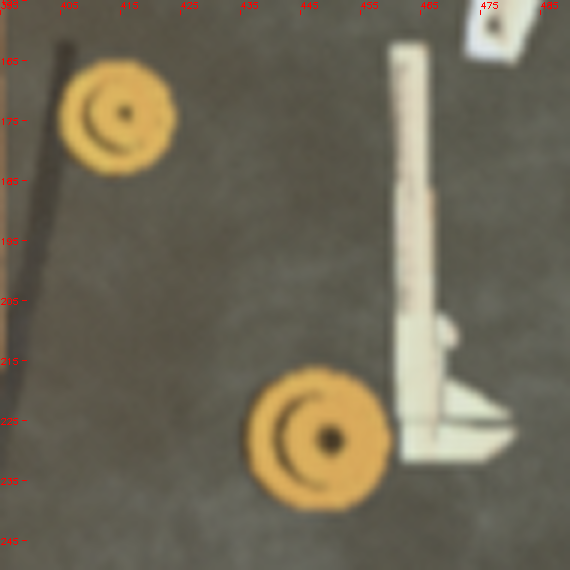

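The crops put the block-top centres at A (281.3,228.5), B (283.8,169.6), C (219.2,227.7) and D (207,177). The bore rims are at A (279.2,228.7), B (282.7,168), C (213.3,228) and D (201.8,175.5). The plug collars are at A (448.2,228.2) and B (414.5,174.6), and the nested holes are at C (450,228.3) and D (415.8,173.8). The caliper is only about 3 mm from plug_a, so I'll close the fingers along x.

```bash
cat > h.py <<'E'
import numpy as np
from bench import *
def w(u,v,z,n="top"):
    c=get_calibration(n);f=200/np.tan(np.radians(c["fovy"]/2))
    d=c["R"].T@[(u-c["cx"])/f,(v-c["cy"])/f,1]; o=-c["R"].T@c["t"]
    return o+d*(z-o[2])/d[2]
def p(X,n="scene"):
    c=get_calibration(n);f=200/np.tan(np.radians(c["fovy"]/2)); q=c["R"]@X+c["t"]
    return q[:2]/q[2]*f+[c["cx"],c["cy"]]
E
python3 - <<'E'
from h import *
for n,u,v,z in [("Ablk",281.3,228.5,.042),("Arim",279.2,228.7,.105),("Bblk",283.8,169.6,.042),("Brim",282.7,168,.08),("Cblk",219.2,227.7,.042),("Crim",213.3,228,.095),("Dblk",207,177,.042),("Drim",201.8,175.5,.086),("pa",448.2,228.2,.04),("pc",450,228.3,.056),("pb",414.5,174.6,.04),("pd",415.8,173.8,.056)]:
    X=w(u,v,z);print(n,X.round(4),p(X).round(1))
import cv2
im=cv2.imread("pics/scene0.png")
a=cv2.resize(im[180:280,180:330],None,fx=5,fy=5,interpolation=2)
b=cv2.resize(im[160:215,365:455],None,fx=5,fy=5,interpolation=2)
cv2.imwrite("pics/s1.png",a[:,:]);
E
```

```text
Ablk [0.447  0.1135 0.042 ] [292.3 227.9]
Arim [0.4474 0.1123 0.105 ] [292.6 208.5]
Bblk [0.613  0.1048 0.042 ] [274.7 195.9]
Brim [0.6122 0.1039 0.08  ] [274.7 185.2]
Cblk [0.4519 0.2886 0.042 ] [228.2 242.4]
Crim [0.4519 0.2902 0.095 ] [225.8 226. ]
Dblk [0.596  0.3235 0.042 ] [202.6 215. ]
Drim [0.5949 0.3245 0.086 ] [200.5 202.2]
pa [ 0.4407 -0.3511  0.04  ] [434.5 194.8]
pc [ 0.4406 -0.3508  0.056 ] [435.3 190.4]
pb [ 0.5922 -0.2629  0.04  ] [383.9 176.6]
pd [ 0.5924 -0.2627  0.056 ] [384.3 172.3]
```

View pics/s1.png

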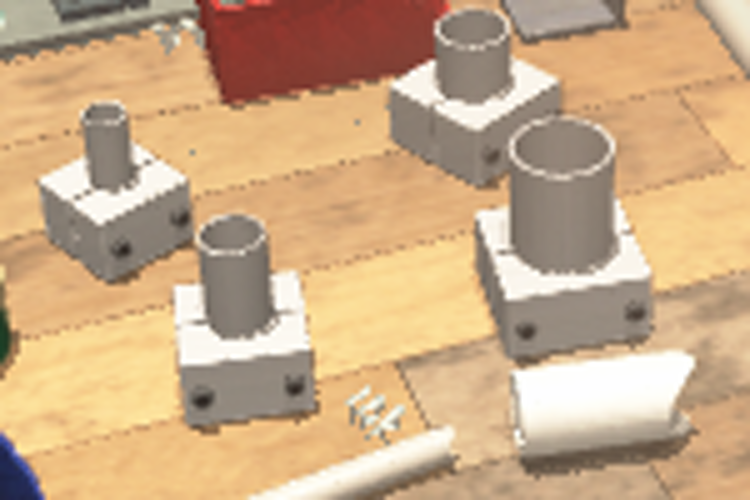

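The scene view agrees with the projected rim positions to within 1 px. I'll move above the A/C pair.

```bash
python3 -m crank '[[1,0.465,0.615,0,0.093],[1,0.465,0.615,0,0.093],[1,0.465,0.615,0,0.093],[1,0.465,0.615,0,0.093]]' 40 >/dev/null; python3 -m crank '[[1,0.465,0.615,-0.3,0.093],[1,0.465,0.615,-0.3,0.093],[1,0.465,0.615,-0.3,0.093],[1,0.465,0.615,-0.3,0.093],[1,0.465,0.615,-0.3,0.093]]'
```

```text
time: 1.23
position: [0.4401, -0.3539, 0.1625]
tool_rot: [2.224, 2.218, -0.002]
ft_force: [-0.2, -0.3, 0.8]
grip_width: 1.0
grip_force: 0.0
```

```bash
python3 -m crank '[[1,0.004,0.013,-0.3,0],[1,0.004,0.013,-0.59,0],[1,0.004,0.013,-0.59,0],[1,0.004,0.013,-0.59,0]]'; python3 -m crank '[[0.3,0,0,0,0],[0.3,0,0,0,0],[0.3,0,0,0,0],[0.3,0,0,0,0],[0.3,0,0,0,0]]' 40;python3 -c "
from bench import *;import cv2
cv2.imwrite('pics/g1.png',cv2.resize(get_image('scene')[140:240,360:500,::-1],None,fx=5,fy=5))"
```

```text
time: 1.72
position: [0.4428, -0.3514, 0.0468]
tool_rot: [2.221, 2.218, -0.0]
ft_force: [0.3, -0.9, 1.6]
grip_width: 0.999
grip_force: 0.0
time: 2.35
position: [0.442, -0.3491, 0.0446]
tool_rot: [-2.219, -2.223, 0.0]
ft_force: [-1.5, 0.8, 1.0]
grip_width: 0.517
grip_force: 0.6
```

View pics/g1.png

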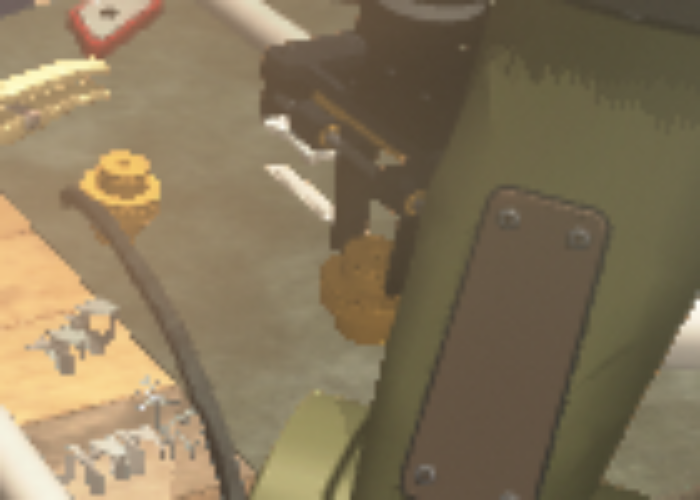

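The fingers straddle the upper collar near (370,245) in the crop and are still closing. I'll finish the grip and lift.

```bash
python3 -m crank '[[0.3,0,0,0,0],[0.3,0,0,0,0],[0.3,0,0,0,0]]'; python3 -m crank '[[0.3,0,0,0.1,0],[0.3,0,0,0.25,0],[0.3,0,0,0.4,0],[0.3,0,0,0.7,0],[0.3,0,0,0.8,0]]'; python3 -c "
from h import *;import cv2
cv2.imwrite('pics/g2.png',cv2.resize(get_image('top')[150:260,380:500,::-1],None,fx=5,fy=5))"
```

```text
time: 2.78
position: [0.4417, -0.3492, 0.0445]
tool_rot: [-2.219, -2.223, 0.001]
ft_force: [-2.8, 0.0, 3.5]
grip_width: 0.471
grip_force: 40.0
time: 3.4
position: [0.4444, -0.3499, 0.2084]
tool_rot: [2.214, 2.219, 0.002]
ft_force: [-0.0, 0.5, -1.2]
grip_width: 0.468
grip_force: 40.0
```

View pics/g2.png

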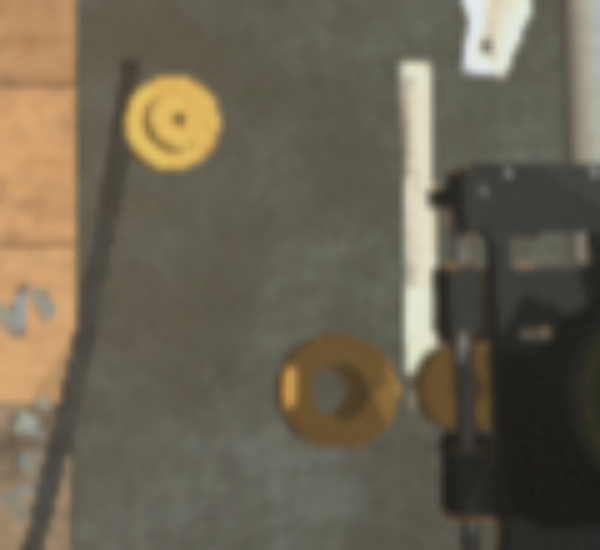

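Plug_c came free and hangs in the gripper, while plug_a is still at about (447.6,228). I'll carry plug_c above tube_c.

```bash
python3 -m crank '[[0.3,0.05,0.3,0,0],[0.3,0.05,0.6,0,0],[0.3,0.05,0.9,0,0],[0.3,0.05,1,0,0]]' >/dev/null; python3 -m crank '[[0.3,0,0.3,0,0],[0.3,0,0.6,0,0],[0.3,0,0.9,0,0],[0.3,0,1,0,0]]' >/dev/null;python3 -m crank '[[0.3,0,0.3,0,0],[0.3,0,0.6,0,0],[0.3,0,0.9,0,0],[0.3,0,1,0,0],[0.3,0,1,0,0]]' >/dev/null; python3 -m crank '[[0.3,0,0.2,-0.2,0],[0.3,0,0.2,-0.3,0],[0.3,0,0.2,-0.3,0],[0.3,0,0.2,-0.3,0]]'; python3 -c "
from h import *;import cv2
a=cv2.resize(get_image('scene')[160:260,170:290,::-1],None,fx=4,fy=4);b=cv2.resize(get_image('top')[180:280,150:230,::-1],None,fx=4,fy=4)
cv2.imwrite('pics/g3.png',cv2.hconcat([a,b]))"
```

```text
time: 5.58
position: [0.4534, 0.2894, 0.1453]
tool_rot: [2.221, 2.219, 0.001]
ft_force: [-0.5, -0.3, -1.0]
grip_width: 0.47
grip_force: 40.0
```

View pics/g3.png

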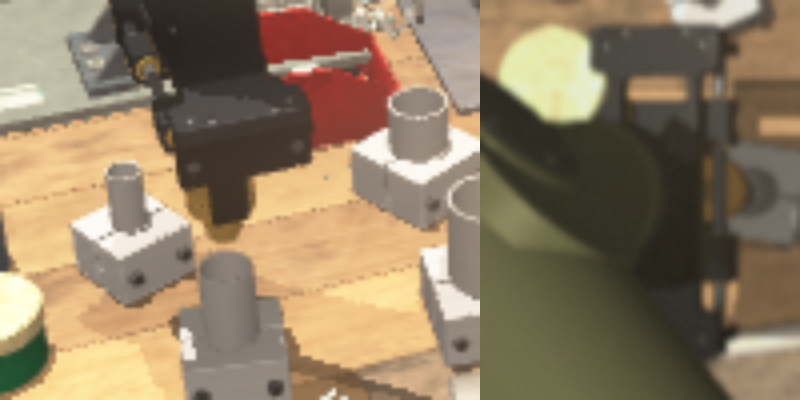

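The nose is over the bore, at about (225.5,219) against a rim at (226.4,227). I'll lower it and watch the force.

```bash
python3 -m crank '[[0.3,0,0,-0.1,0],[0.3,0,0,-0.15,0],[0.3,0,0,-0.15,0]]'; python3 -m crank '[[0.3,0,0,-0.02,0],[0.3,0,0,-0.04,0],[0.3,0,0,-0.06,0],[0.3,0,0,-0.06,0]]'
```

```text
time: 6.05
position: [0.4513, 0.2902, 0.1132]
tool_rot: [-2.219, -2.223, 0.004]
ft_force: [-0.1, 1.1, -0.9]
grip_width: 0.468
grip_force: 40.0
time: 6.55
position: [0.4519, 0.2909, 0.1022]
tool_rot: [-2.219, -2.223, 0.001]
ft_force: [-0.8, 0.0, -2.3]
grip_width: 0.465
grip_force: 40.0
```

```bash
python3 -m crank '[[0.3,0,0,-0.01,0],[0.3,0,0,-0.017,0],[0.3,0,0,-0.017,0]]'; python3 -m crank '[[0.55,0,0,0,0],[0.7,0,0,0,0],[0.7,0,0,0,0],[1,0,0,0,0],[1,0,0,0,0]]'; python3 -m crank '[[1,0,0,0.1,0],[1,0,0,0.4,0],[1,0,0,0.5,0],[1,0,0,0.55,0],[1,0,0,0.55,0]]'
```

```text
time: 6.92
position: [0.4519, 0.2911, 0.0997]
tool_rot: [2.219, 2.223, -0.0]
ft_force: [-3.6, -1.2, 4.2]
grip_width: 0.467
grip_force: 40.0
time: 7.55
position: [0.4522, 0.2908, 0.0992]
tool_rot: [2.22, 2.223, 0.0]
ft_force: [-0.2, -0.1, 0.1]
grip_width: 0.839
grip_force: 0.0
time: 8.18
position: [0.4522, 0.2906, 0.2092]
tool_rot: [2.219, 2.223, -0.0]
ft_force: [0.6, -0.3, -1.0]
grip_width: 0.996
grip_force: 0.0
```

```bash
python3 -m crank '[[1,-0.05,-0.3,0,0],[1,-0.05,-0.6,0,0],[1,-0.05,-0.9,0,0],[1,-0.05,-1,0,0]]' >/dev/null; python3 -m crank '[[1,0,-0.3,0,0],[1,0,-0.6,0,0],[1,0,-0.9,0,0],[1,0,-1,0,0]]' >/dev/null; python3 -m crank '[[1,0,-0.3,0,0],[1,0,-0.6,0,0],[1,0,-0.9,0,0],[1,0,-1,0,0]]' >/dev/null; python3 -m crank '[[1,0,-0.205,-0.3,0],[1,0,-0.205,-0.6,0],[1,0,-0.205,-0.6,0],[1,0,-0.205,-0.6,0]]'; python3 -c "
from h import *;import cv2
a=cv2.resize(get_image('scene')[160:230,380:480,::-1],None,fx=4,fy=4);b=cv2.resize(get_image('scene')[190:260,180:280,::-1],None,fx=4,fy=4)
cv2.imwrite('pics/g4.png',cv2.hconcat([a,b]))"
```

```text
time: 10.18
position: [0.4433, -0.3488, 0.0901]
tool_rot: [2.217, 2.226, 0.002]
ft_force: [1.4, -0.3, 0.4]
grip_width: 1.002
grip_force: 0.0
```

View pics/g4.png

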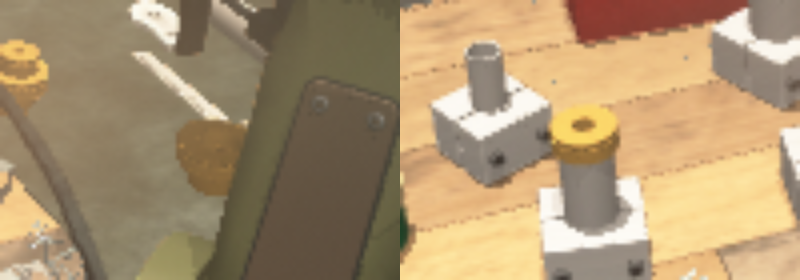

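Plug_c sits flat on tube_c at crop position (585,130), and plug_a is in place below the fingers. I'll grasp plug_a.

```bash
python3 -m crank '[[1,0,0,-0.2,0],[1,0,0,-0.338,0],[1,0,0,-0.338,0]]'; python3 -m crank '[[0.6,0,0,0,0],[0.6,0,0,0,0],[0.6,0,0,0,0],[0.6,0,0,0,0],[0.6,0,0,0,0]]' 50; python3 -m crank '[[0.6,0,0,0.1,0],[0.6,0,0,0.3,0],[0.6,0,0,0.6,0],[0.6,0,0,0.9,0],[0.6,0,0,0.9,0]]'
```

```text
time: 10.65
position: [0.4422, -0.3496, 0.022]
tool_rot: [-2.218, -2.224, -0.0]
ft_force: [-0.7, 0.2, 1.2]
grip_width: 0.997
grip_force: 0.0
time: 11.28
position: [0.4417, -0.3506, 0.0224]
tool_rot: [-2.22, -2.223, 0.002]
ft_force: [-3.1, 0.6, 6.5]
grip_width: 0.711
grip_force: 49.8
time: 11.9
position: [0.4456, -0.3518, 0.2083]
tool_rot: [2.21, 2.215, 0.002]
ft_force: [1.1, -0.9, -4.7]
grip_width: 0.712
grip_force: 49.8
```

```bash
python3 -m crank '[[0.6,0.031,0.3,0,0],[0.6,0.031,0.6,0,0],[0.6,0.031,0.9,0,0],[0.6,0.031,1,0,0]]' >/dev/null; python3 -m crank '[[0.6,0,0.3,0,0],[0.6,0,0.6,0,0],[0.6,0,0.9,0,0],[0.6,0,1,0,0]]' >/dev/null; python3 -m crank '[[0.6,0,0.32,0,0],[0.6,0,0.32,-0.2,0],[0.6,0,0.32,-0.31,0],[0.6,0,0.32,-0.31,0]]';python3 -m crank '[[0.6,0,0,-0.05,0],[0.6,0,0,-0.1,0],[0.6,0,0,-0.1,0]]';python3 -m crank '[[0.6,0,0,-0.03,0],[0.6,0,0,-0.06,0],[0.6,0,0,-0.06,0]]'
```

```text
time: 13.4
position: [0.4464, 0.1131, 0.1375]
tool_rot: [-2.217, -2.221, 0.005]
ft_force: [0.2, -0.6, -3.3]
grip_width: 0.713
grip_force: 49.8
time: 13.78
position: [0.4479, 0.1136, 0.119]
tool_rot: [-2.219, -2.223, 0.001]
ft_force: [0.5, -0.7, -4.2]
grip_width: 0.716
grip_force: 49.8
time: 14.15
position: [0.4475, 0.1142, 0.1068]
tool_rot: [-2.218, -2.223, 0.001]
ft_force: [-2.1, 1.7, -5.1]
grip_width: 0.712
grip_force: 49.8
```

```bash
python3 -m crank '[[0.6,0,0,-0.012,0],[0.6,0,0,-0.023,0],[0.6,0,0,-0.023,0]]'; python3 -m crank '[[0.8,0,0,0,0],[0.8,0,0,0,0],[1,0,0,0,0],[1,0,0,0,0],[1,0,0,0,0]]'; python3 -m crank '[[1,0,0,0.1,0],[1,0,0,0.4,0],[1,0,0,0.53,0],[1,0,0,0.53,0]]'
```

```text
time: 14.52
position: [0.4476, 0.1143, 0.1036]
tool_rot: [-2.219, -2.223, 0.003]
ft_force: [-8.9, 1.3, 6.6]
grip_width: 0.713
grip_force: 49.8
time: 15.15
position: [0.4486, 0.1137, 0.1031]
tool_rot: [2.219, 2.223, 0.001]
ft_force: [1.0, -0.4, 0.9]
grip_width: 0.982
grip_force: 0.0
time: 15.65
position: [0.45, 0.1141, 0.211]
tool_rot: [2.217, 2.22, 0.005]
ft_force: [0.8, -0.3, 0.0]
grip_width: 0.999
grip_force: 0.0
```

Plug_a is in. Next is plug_d on the B pair.

```bash
python3 -m crank '[[1,0.2,-0.3,0,0],[1,0.363,-0.6,0,0],[1,0.363,-0.942,0,0],[1,0.363,-0.942,0,0]]' >/dev/null; python3 -m crank '[[1,0.2,-0.3,0,0],[1,0.363,-0.6,0,0],[1,0.363,-0.942,0,0],[1,0.363,-0.942,-0.3,0],[1,0.363,-0.942,-0.55,0]]' ; python3 -m crank '[[1,0,0,-0.15,0],[1,0,0,-0.272,0],[1,0,0,-0.272,0],[1,0,0,-0.272,0]]';python3 -c "
from h import *;import cv2
a=cv2.resize(get_image('scene')[140:200,340:440,::-1],None,fx=4,fy=4);b=cv2.resize(get_image('scene')[180:240,230:330,::-1],None,fx=4,fy=4)
cv2.imwrite('pics/g5.png',cv2.hconcat([a,b]))"
```

```text
time: 16.77
position: [0.5924, -0.2648, 0.0955]
tool_rot: [-2.222, -2.218, 0.001]
ft_force: [0.3, 0.3, 0.5]
grip_width: 0.995
grip_force: 0.0
time: 17.27
position: [0.5941, -0.2623, 0.0451]
tool_rot: [2.218, 2.224, 0.001]
ft_force: [0.8, 0.0, 0.3]
grip_width: 0.999
grip_force: 0.0
```

View pics/g5.png

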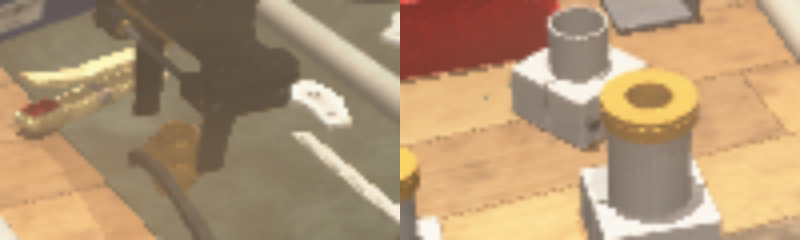

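Plug_a is flat on tube_a at crop position (650,100), and the fingers straddle plug_d at (175,140). I'll grip and lift.

```bash
python3 -m crank '[[0.2,0,0,0,0],[0.2,0,0,0,0],[0.2,0,0,0,0],[0.2,0,0,0,0],[0.2,0,0,0,0]]' 35; python3 -m crank '[[0.2,0,0,0,0],[0.2,0,0,0,0],[0.2,0,0,0,0],[0.2,0,0,0,0]]'; python3 -m crank '[[0.2,0,0,0.1,0],[0.2,0,0,0.25,0],[0.2,0,0,0.4,0],[0.2,0,0,0.7,0],[0.2,0,0,0.8,0]]'; python3 -c "
from h import *;import cv2
a=cv2.resize(get_image('scene')[100:200,340:440,::-1],None,fx=4,fy=4);b=cv2.resize(get_image('top')[130:230,360:460,::-1],None,fx=4,fy=4)
cv2.imwrite('pics/g6.png',cv2.hconcat([a,b]))"
```

```text
time: 18.0
position: [0.5935, -0.2629, 0.0445]
tool_rot: [-2.22, -2.223, -0.0]
ft_force: [0.0, 0.0, 1.1]
grip_width: 0.517
grip_force: 0.0
time: 18.5
position: [0.5934, -0.2629, 0.0445]
tool_rot: [-2.219, -2.223, 0.0]
ft_force: [-0.1, 0.5, 0.8]
grip_width: 0.352
grip_force: 35.0
time: 19.12
position: [0.596, -0.2631, 0.2106]
tool_rot: [2.214, 2.218, 0.005]
ft_force: [0.6, -0.4, -0.9]
grip_width: 0.354
grip_force: 35.0
```

View pics/g6.png

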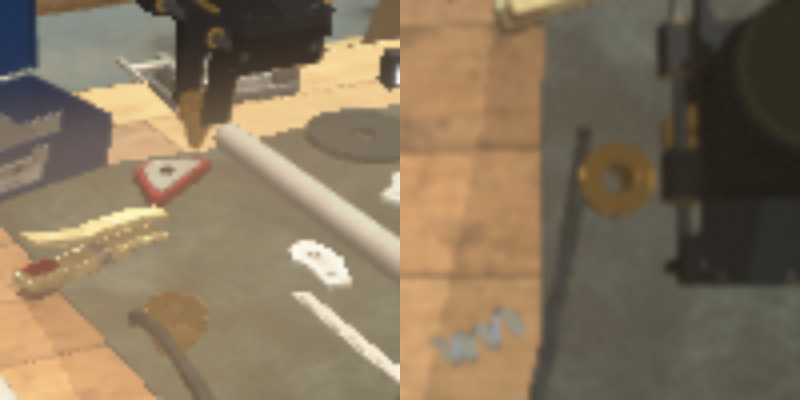

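Plug_d is lifted, at crop position (195,120), and plug_b stayed put. On to tube_d.

```bash
python3 -m crank '[[0.2,0.014,0.3,0,0],[0.2,0.014,0.6,0,0],[0.2,0.014,0.9,0,0],[0.2,0.014,1,0,0]]' >/dev/null; python3 -m crank '[[0.2,0,0.3,0,0],[0.2,0,0.6,0,0],[0.2,0,0.9,0,0],[0.2,0,1,0,0]]' >/dev/null; python3 -m crank '[[0.2,0,0.3,0,0],[0.2,0,0.6,0,0],[0.2,0,0.934,0,0],[0.2,0,0.934,0,0]]' >/dev/null; python3 -m crank '[[0.2,0,0,-0.2,0],[0.2,0,0,-0.375,0],[0.2,0,0,-0.375,0],[0.2,0,0,-0.375,0]]';python3 -c "
from h import *;import cv2
cv2.imwrite('pics/g7.png',cv2.resize(get_image('scene')[160:240,160:260,::-1],None,fx=5,fy=5))"
```

```text
time: 21.22
position: [0.5974, 0.323, 0.1304]
tool_rot: [2.221, 2.221, 0.001]
ft_force: [0.4, 0.0, -0.9]
grip_width: 0.354
grip_force: 35.0
```

View pics/g7.png

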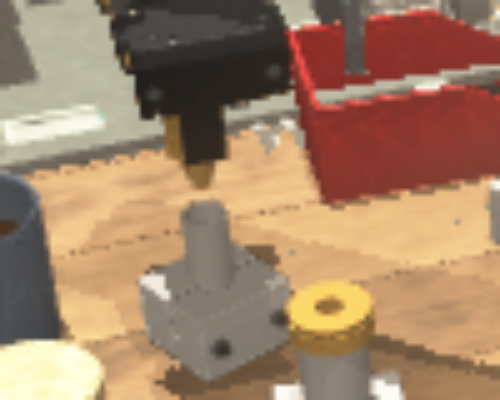

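The nose at (200.6,197) lines up with the rim at (201.4,202). I'll lower it.

```bash
python3 -m crank '[[0.2,0,0,-0.05,0],[0.2,0,0,-0.1,0],[0.2,0,0,-0.1,0]]'; python3 -m crank '[[0.2,0,0,-0.02,0],[0.2,0,0,-0.04,0],[0.2,0,0,-0.06,0],[0.2,0,0,-0.075,0],[0.2,0,0,-0.075,0]]'
```

```text
time: 21.65
position: [0.5958, 0.3232, 0.1083]
tool_rot: [-2.219, -2.223, 0.003]
ft_force: [0.5, 0.2, -0.1]
grip_width: 0.355
grip_force: 35.0
time: 22.28
position: [0.5962, 0.3237, 0.0942]
tool_rot: [-2.219, -2.223, 0.001]
ft_force: [0.4, -0.9, -0.9]
grip_width: 0.354
grip_force: 35.0
```

```bash
python3 -m crank '[[0.2,0,0,-0.01,0],[0.2,0,0,-0.02,0],[0.2,0,0,-0.02,0]]'; python3 -m crank '[[0.5,0,0,0,0],[0.5,0,0,0,0],[0.7,0,0,0,0],[1,0,0,0,0],[1,0,0,0,0]]'; python3 -m crank '[[1,0,0,0.1,0],[1,0,0,0.4,0],[1,0,0,0.57,0],[1,0,0,0.57,0]]'
```

```text
time: 22.65
position: [0.5963, 0.3241, 0.0907]
tool_rot: [-2.219, -2.223, -0.0]
ft_force: [0.2, 1.2, 0.2]
grip_width: 0.355
grip_force: 35.0
time: 23.28
position: [0.5964, 0.3238, 0.0906]
tool_rot: [2.22, 2.223, 0.0]
ft_force: [0.1, -0.2, -0.6]
grip_width: 0.757
grip_force: 0.0
time: 23.78
position: [0.5979, 0.3257, 0.2102]
tool_rot: [2.218, 2.222, 0.012]
ft_force: [0.6, 0.2, -1.6]
grip_width: 0.994
grip_force: 0.0
```

```bash
python3 -m crank '[[1,-0.014,-0.3,0,0],[1,-0.014,-0.6,0,0],[1,-0.014,-0.9,0,0],[1,-0.014,-1,0,0]]' >/dev/null; python3 -m crank '[[1,0,-0.3,0,0],[1,0,-0.6,0,0],[1,0,-0.9,0,0],[1,0,-1,0,0]]' >/dev/null; python3 -m crank '[[1,0,-0.3,0,0],[1,0,-0.6,0,0],[1,0,-0.934,0,0],[1,0,-0.934,0,0]]' >/dev/null; python3 -m crank '[[1,0,0,-0.3,0],[1,0,0,-0.57,0],[1,0,0,-0.57,0]]';python3 -c "
from h import *;import cv2
a=cv2.resize(get_image('scene')[140:200,340:440,::-1],None,fx=4,fy=4);b=cv2.resize(get_image('scene')[185:245,170:270,::-1],None,fx=4,fy=4)
cv2.imwrite('pics/g8.png',cv2.hconcat([a,b]))"
```

```text
time: 25.65
position: [0.5903, -0.26, 0.086]
tool_rot: [-2.21, -2.219, 0.004]
ft_force: [-0.7, 0.8, 0.3]
grip_width: 1.0
grip_force: 0.0
```

View pics/g8.png

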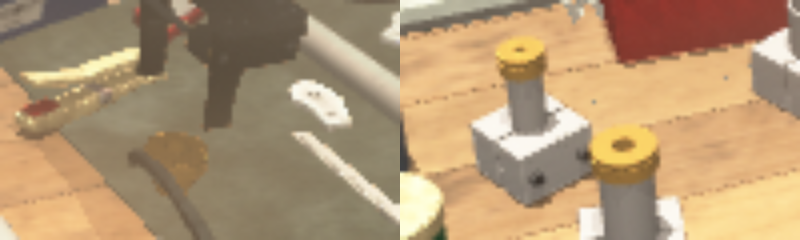

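Plug_d is seated at crop position (522,60). Now I'll grasp plug_b.

```bash
python3 -m crank '[[1,0,0,-0.2,0],[1,0,0,-0.34,0],[1,0,0,-0.34,0]]'; python3 -m crank '[[0.45,0,0,0,0],[0.45,0,0,0,0],[0.45,0,0,0,0],[0.45,0,0,0,0],[0.45,0,0,0,0]]' 45; python3 -m crank '[[0.45,0,0,0,0],[0.45,0,0,0,0]]'; python3 -m crank '[[0.45,0,0,0.1,0],[0.45,0,0,0.3,0],[0.45,0,0,0.6,0],[0.45,0,0,0.9,0],[0.45,0,0,0.9,0]]'
```

```text
time: 26.12
position: [0.594, -0.2626, 0.0236]
tool_rot: [2.219, 2.224, 0.0]
ft_force: [-0.1, 0.4, 0.6]
grip_width: 0.997
grip_force: 0.0
time: 26.75
position: [0.5934, -0.2632, 0.0229]
tool_rot: [2.22, 2.223, -0.001]
ft_force: [-1.8, -0.4, 2.4]
grip_width: 0.581
grip_force: 45.0
time: 27.0
position: [0.5934, -0.2632, 0.0229]
tool_rot: [2.22, 2.223, -0.001]
ft_force: [-1.6, -0.4, 5.3]
grip_width: 0.586
grip_force: 45.0
time: 27.62
position: [0.5973, -0.2631, 0.2099]
tool_rot: [2.211, 2.216, 0.007]
ft_force: [0.9, -0.6, -3.0]
grip_width: 0.583
grip_force: 45.0
```

```bash
python3 -m crank '[[0.45,0.099,0.3,0,0],[0.45,0.099,0.6,0,0],[0.45,0.099,0.918,0,0],[0.45,0.099,0.918,0,0]]' >/dev/null; python3 -m crank '[[0.45,0,0.3,0,0],[0.45,0,0.6,0,0],[0.45,0,0.918,0,0],[0.45,0,0.918,0,0]]' >/dev/null; python3 -m crank '[[0.45,0,0,-0.2,0],[0.45,0,0,-0.415,0],[0.45,0,0,-0.415,0],[0.45,0,0,-0.415,0]]'; python3 -m crank '[[0.45,0,0,-0.05,0],[0.45,0,0,-0.1,0],[0.45,0,0,-0.1,0]]'; python3 -m crank '[[0.45,0,0,-0.02,0],[0.45,0,0,-0.04,0],[0.45,0,0,-0.06,0],[0.45,0,0,-0.08,0],[0.45,0,0,-0.08,0]]'
```

```text
time: 29.12
position: [0.6142, 0.104, 0.1208]
tool_rot: [2.22, 2.222, 0.002]
ft_force: [0.0, 0.0, -1.2]
grip_width: 0.583
grip_force: 45.0
time: 29.5
position: [0.6127, 0.1039, 0.0987]
tool_rot: [-2.219, -2.223, 0.002]
ft_force: [0.3, 0.6, -2.7]
grip_width: 0.585
grip_force: 45.0
time: 30.12
position: [0.6131, 0.1042, 0.0831]
tool_rot: [-2.219, -2.223, 0.001]
ft_force: [0.3, -0.5, -1.4]
grip_width: 0.579
grip_force: 45.0
```

```bash
python3 -m crank '[[0.45,0,0,-0.01,0],[0.45,0,0,-0.02,0],[0.45,0,0,-0.02,0]]'; python3 -m crank '[[0.7,0,0,0,0],[0.7,0,0,0,0],[0.8,0,0,0,0],[1,0,0,0,0],[1,0,0,0,0]]'; python3 -m crank '[[1,0,0,0.1,0],[1,0,0,0.4,0],[1,0,0,0.6,0],[1,0,0,0.6,0]]'; python3 -m crank '[[1,0,-0.4,0.2,0],[1,0,-0.7,0.2,0],[1,0,-1,0.2,0],[1,0,-1,0.2,0]]'; python3 -c "
from h import *;import cv2
cv2.imwrite('pics/g9.png',cv2.hconcat([cv2.resize(get_image('scene')[170:270,180:330,::-1],None,fx=3,fy=3),cv2.resize(get_image('top')[150:250,180:290,::-1],None,fx=3,fy=3)]))"
```

```text
time: 30.5
position: [0.6133, 0.1042, 0.0794]
tool_rot: [-2.219, -2.223, 0.0]
ft_force: [0.9, 0.6, -2.8]
grip_width: 0.581
grip_force: 45.0
time: 31.12
position: [0.6134, 0.1042, 0.0797]
tool_rot: [2.219, 2.223, 0.0]
ft_force: [-0.5, 0.0, 0.7]
grip_width: 0.936
grip_force: 0.0
time: 31.62
position: [0.6159, 0.1055, 0.2053]
tool_rot: [2.215, 2.22, 0.011]
ft_force: [-0.3, -0.0, -0.4]
grip_width: 1.003
grip_force: 0.0
time: 32.12
position: [0.6126, -0.1022, 0.2392]
tool_rot: [2.228, 2.214, -0.004]
ft_force: [0.4, 0.8, 0.0]
grip_width: 1.006
grip_force: 0.0
```

View pics/g9.png

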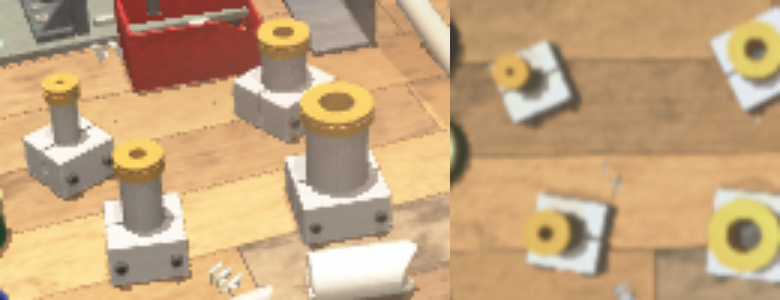

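All four plugs sit flat on their rims: D at (60,88), C at (138,160), B at (283,38) and A at (337,108) in the crop. I'm handing it in.

```bash
python3 -c "
from bench import *
print(close_job())"
```

```text
the job is handed in; nothing more can be done
None
```

The job is handed in: the last pictures show all four plugs nose down with their collars flat on the rims of their own tubes, the arm stayed clear of the tin and caliper, and it took about 32 s of the 128 s allowed.

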